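# Close and pin a spring-loaded ham mould

## Robot

A 6-joint arm with a two-finger parallel gripper is mounted at the origin on the work surface; the furniture and walls round the work are solid. World frame = base frame: x ahead of the robot, y to its left, z up, the work surface at z = 0. Lengths are in mm, angles in degrees, forces in N, time in s.
With the tool pointing down it reaches from about 300 to 850 mm from the base axis. Payload 4.2 kg.
Tool frame: the origin (TCP) lies midway between the tips of the shut fingers; the grasp point (between the pads) lies pinch_z behind it (pinch_z is the distance from the TCP to the grasp point, in mm); z points along the fingers, y is the line along which they close (so a half turn about z gives the same grasp; the last joint's range is limited). The gripper opens to 91 mm and grips with 3 to 60 N. Pads are 32 mm wide; open, the fingers measure 118 mm over their backs; the gripper's body (76 mm by 178 mm) begins 60 mm behind the grasp point.
Start: joints at [73.109, 18.312, 89.639, -0, 72.044, -1.146], TCP at [156.031, 553.442, 213.976] pointing down, gripper open.
Joint ranges: [-177.97, 177.97], [-48.28, 115.42], [12.27, 149.76], [-77.06, 257.06], [2.81, 150.46], [-146.56, 146.56]. Speed limits (degrees/s): [147.25, 147.25, 180, 180, 180, 180].

## Interface

Orientations are given as [roll, pitch, yaw] about the fixed x, y, z axes, in that order (R = Rz(yaw) Ry(pitch) Rx(roll)).
In Python, from workcell import state, grab_frame, job_done, masks_of, landmark_of, pinch_z gives the robot as it stands. The module is installed in compiled form; this text tells all that it offers.
- The arm moves only by the tool move_arm, never from a script. Its argument "plan" is a list of rows, each an object of numbers: "x", "y", "z": the shift along the tool's x, y, z in mm; "rx", "ry", "rz": the turn, a rotation vector about the tool's x, y, z in rad. A call has 1 to 10 rows; each row shifts and turns the commanded pose from where the row before left it, along the tool's axes as they then stand; what a row does not reach is not made up. A row lasts 1/10 s, in which the tool goes at most 50 mm and 8.59 degrees, less where a joint would pass 70% of its speed; a pose out of reach is approached as far as the arm can. A call is refused whole if a number of a shift passes 50 or a number of a turn 0.15, either way. A call with a gripper value outside its range is refused whole. "grip" is the opening, from 0 (shut) to 1 (fully open), set as the call begins (left out, the last holds). The fingers move at their own pace and stop on an object; "squeeze" is the grip in N (left out, the last holds). Time passes only in rows, so rows that do not move let the fingers close. It gives the time, the measured TCP pose, the force, the opening and the grip force at its end, in the units of the state.
- state(): the state, without advancing time (a new reading comes with each control period).
- grab_frame(name): name is "scene" or "top" or "wrist"; returns a dict with "img" (384x512x3 uint8, red, green, blue), "z_map" (384x512 float32, mm along the optical axis (not along the pixel's ray), 0 where there is no reading), "fx", "fy", "cx", "cy" (pixels), "rvec" (rotation vector, rad) and "tvec" (3), from world to camera coordinates, as OpenCV has them. Camera axes: x right, y down, z forward; pixel columns grow to the right and rows downward; lengths in mm; the calibration is good to about 2 mm. A picture is of the moment at which its call begins.
- job_done(): hands the job in; it is judged then, once.
Trained networks look in the newest picture that a camera, given by its name, has taken for a name from the list of things; names that differ only in an ending like _2 or _b are one class to them, and where a whole thing is asked for, a point or a joint stands for the part that bears it (a point fixed in the world has none). Each returns a list of dicts, best first, with "p" (0 to 1); they miss things now and then, are a little off and sometimes report something else, mostly with a low value. They report only what shows in the picture. A call takes as long as a camera call. They do not tell look-alikes from the thing itself.
- masks_of(camera, label): "pixels" (384x512 bool, what is visible of it) and "box" ([centre column, centre row, width, height] in pixels, round what is visible of it).
- landmark_of(camera, label): "point" ([column, row] in pixels: a listed point, or the origin of a listed thing).
The state is a dict: "time_s": time; "qpos": joint angles; "qvel": joint speeds; "effort": joint torques, N m; "ee_pos": TCP position; "ee_rot": TCP orientation; "force": force on the tool from outside, world axes, zero at the start; "torque": the same for the moment, N m; "gripper_width": finger opening in mm; "gripper_force": force on a finger pad.
Only numpy, scipy, OpenCV 4.12 (cv2) and the standard library are available. Lean on these libraries where they do the work, as an engineer would, in place of code of your own. Each camera call takes 0.05 s, during which the arm holds its last target. There are 200 camera calls.

## Task

Close the ham mould: press the spring-loaded pad down into the mould and, while it is down, slide the keeper by its cross bar over the pad's wing so that the pad stays down by itself. Then take the steel locking pin out of its stand and put it down through the keeper's eye into the hole of the strike block beneath, until its flange rests on the keeper; shift the keeper a little to find the hole. Let go, and do not push the tin, brush or scraper about.

Things in the scene. Friction and masses are not known exactly. Their poses are not given: they have to be found in the camera images.
- mould: Stainless box ham mould, fixed to the table, 124 x 136 mm, top deck at z 80 mm; origin at the centre of its underside. Offsets in the other entries are in its axes (z up, keeper slides along +y), in mm.
- strike_mid (a point): Fixed point of the mould at x 40, y 92, z 88: middle setting of the hole in the dark strike block (30 x 34 mm, top at z 88) in a fork at the mould's +y end. The real hole, vertical, right through, 15 mm wide, lies up to 5 mm either way along the mould's y: not reported, differs each time, mostly hidden under the keeper; find it by touch. The block does not yield.
- plunger (a joint): Press pad's travel downward, m: 0 = up, 0.020 = fully down at its stop. Spring: 5 N when up, 15 N at full depth. The pad must be at least 0.016 down for the keeper to pass; once trapped it stays at about 0.016.
- plunger_pad (a point): Centre of the flat top of the press pad: 40 mm (x) x 80 mm (y), 10 mm thick, guided so that it stays level wherever it is pressed; top at mould z 118 when up, 98 when fully down. A wing 16 mm long in y sticks out 10 mm from the middle of its +x edge.
- keeper (a joint): Keeper's slide along the mould's +y, m: 0 = open (starts 0 to 0.003), 0.042 = end stop; friction 2 to 3 N, stays where left. Its square tongue (underside at z 102) hits the wing's side at about 0.004 if the pad is up; with the pad down it covers the wing fully from 0.020 on. Pin holes line up at 0.030 plus the strike block's unknown setting (0.025 to 0.035).
- keeper_bar (a point): On the axis of the keeper's cross bar: 12 mm round bar along the mould's x, crossing 4 mm above the raised pad from x 38 to -20 (18 mm ball at x -22), axis at z 128, y 8 plus the slide. Pushing it toward +y with the fingers slides the keeper.
- keeper_eye (a point): Centre of the upper mouth of the keeper's vertical 15 mm eye, in a 30 x 30 x 10 mm plate at its +y end: mould x 40, y 62 plus the slide, z 102. Below the plate a 4 mm gap, then the strike block.
- pin_stand: White plastic block 70 x 70 x 50 mm, fixed; origin at the centre of its underside. The pin stands in its central hole (15 mm wide, 45 deep).
- pin: Loose steel locking pin, 96 mm long, 0.12 kg, axis z, origin at its lower tip. From the tip: taper 6 to 12 mm wide over 8 mm, shaft 12 wide to 55, flange 28 wide to 60, grip 18 wide from 63 to 88, bead 22 wide to 96. Starts upright in the stand, tip 5 mm above the table. Seated: flange on the keeper, tip at mould z 47; stopped on the strike block: tip at z 88.
- pin_grip (a point): Middle of the pin's grip, 78 mm above its tip.
- cure_tin: Curing salt tin with a red lid, 60 mm wide, 100 mm tall, bystander; origin at the centre of its underside.
- board_brush: Blue-backed scrub brush 30 x 110 x 42 mm, bystander; origin at the centre of its underside.
- bench_scraper: Steel scraper with a red grip 90 x 112 x 21 mm, lying flat, bystander; origin at the centre of its underside.
There are look-alikes about, which are no part of the job. Leave any red look-alike of the pin alone.

How it is judged:
By the outcome, as a careful person would: the job done as asked, in the order asked, and still so for the second after the job is handed in, with the robot touching nothing.
It also fails if it takes over 58 s, if anything falls off the work surface, if the arm or the gripper's body presses on something with over 40 N, if the wrist force passes 120 N, or if a joint passes its speed limit or range.

## Working session

There is one attempt and no reset: what is moved stays moved. The work goes in short steps, Python scripts to look and compute and a tool call to move; the robot and the scene stay as the last step left them, time stands still between calls to the robot, and variables do not carry over. Pictures are saved under pics/ and viewed, at most 10 in all, crops included, and the job is handed in when it is done.

Besides the shell and the picture viewer there is one more tool, called after "Request:" in YAML: its name, and indented under it one key for each argument. move_arm: Moves the arm, as the interface text tells. Its arguments: {"type":"object","properties":{"plan":{"type":"array","items":{"type":"object","properties":{"x":{"type":"number"},"y":{"type":"number"},"z":{"type":"number"},"rx":{"type":"number"},"ry":{"type":"number"},"rz":{"type":"number"}}}},"grip":{"type":"number"},"squeeze":{"type":"number"}},"required":["plan"]}

```bash
mkdir -p pics; cat > h.py <<'E'
import numpy as np, cv2
from workcell import *
def w(f,px,z=None,d=None):
    R=cv2.Rodrigues(np.array(f["rvec"],float))[0];t=np.array(f["tvec"],float).reshape(3)
    px=np.atleast_2d(px).astype(float)
    r=np.c_[(px[:,0]-f["cx"])/f["fx"],(px[:,1]-f["cy"])/f["fy"],np.ones(len(px))]
    C=-R.T@t
    if d is not None: return (r*np.asarray(d).reshape(-1,1)-t)@R
    rw=r@R
    return C+rw*((z-C[2])/rw[:,2])[:,None]
def cloud(f):
    v,u=np.mgrid[0:384,0:512]
    return w(f,np.c_[u.ravel(),v.ravel()],d=f["z_map"].ravel()).reshape(384,512,3)
E
python3 - <<'E'
from h import *
s=state();print(s, pinch_z)
ims=[]
for c in ["scene","top"]:
    f=grab_frame(c);P=cloud(f);ims.append(f["img"])
    np.savez(c+".npz",P=P,img=f["img"])
    print(c,"cam at",(-cv2.Rodrigues(np.array(f["rvec"],float))[0].T@np.array(f["tvec"],float).reshape(3)).round())
    for l in ["mould","strike_mid","plunger_pad","keeper_bar","keeper_eye","pin_stand","pin","pin_grip","cure_tin","board_brush","bench_scraper"]:
        for a in landmark_of(c,l)[:3]:
            u,v=np.array(a["point"]).round().astype(int)
            p=P[min(max(v,0),383),min(max(u,0),511)]
            print(l,round(a["p"],2),(u,v),p.round(0))
        
cv2.imwrite("pics/a.png",cv2.resize(ims[0],(768,576))[:,:,::-1]);cv2.imwrite("pics/b.png",cv2.resize(ims[1],(768,576))[:,:,::-1])
E
```

```text
{'time_s': 0.0, 'qpos': array([ 7.31076336e+01,  1.83529527e+01,  8.97071536e+01, -1.05576851e-03,
        7.20441952e+01, -1.14636112e+00]), 'qvel': array([ 0.03063714, -0.01055019, -0.05062154, -0.01376767, -0.00653135,
        0.07295914]), 'effort': array([ 1.89149391e-04, -4.12471497e+01, -2.31970704e+01,  7.26867118e-02,
        4.57176380e-02, -1.53705291e-04]), 'ee_pos': array([155.89971946, 552.92878239, 213.10207674]), 'ee_rot': array([-1.79895699e+02, -1.08314860e-03,  1.64254320e+02]), 'force': array([-0.22409251, -0.61704826,  0.58296676]), 'torque': array([-0.01676705,  0.0065974 , -0.03298327]), 'gripper_force': 0.0, 'gripper_width': 91.20479770959223} 18.8
scene cam at [ -70. -821.  745.]
mould 0.65 (np.int64(251), np.int64(240)) [ 506. -106.   46.]
strike_mid 0.85 (np.int64(224), np.int64(196)) [541.  62.  84.]
plunger_pad 0.6 (np.int64(246), np.int64(203)) [534. -48. 118.]
keeper_bar 0.78 (np.int64(243), np.int64(196)) [536. -33. 132.]
keeper_eye 0.61 (np.int64(232), np.int64(194)) [549.  34. 101.]
pin_stand 0.66 (np.int64(283), np.int64(307)) [ 419. -326.   38.]
pi
[... 918 characters left out ...]
4.]
pin_stand 0.74 (np.int64(327), np.int64(215)) [ 454. -280.   45.]
pin_stand 0.22 (np.int64(230), np.int64(124)) [764.  63.  -1.]
pin 0.6 (np.int64(356), np.int64(224)) [ 426. -379.   53.]
pin 0.53 (np.int64(330), np.int64(245)) [ 348. -301.   -1.]
pin 0.41 (np.int64(329), np.int64(219)) [ 441. -286.   54.]
pin_grip 0.52 (np.int64(324), np.int64(189)) [ 542. -265.   66.]
pin_grip 0.51 (np.int64(359), np.int64(229)) [ 407. -403.   -5.]
pin_grip 0.39 (np.int64(335), np.int64(215)) [ 456. -297.  105.]
cure_tin 0.68 (np.int64(157), np.int64(198)) [495. 293.  85.]
board_brush 0.56 (np.int64(270), np.int64(235)) [380. -88.  42.]
bench_scraper 0.74 (np.int64(232), np.int64(124)) [762.  56.   8.]
```

View pics/a.png

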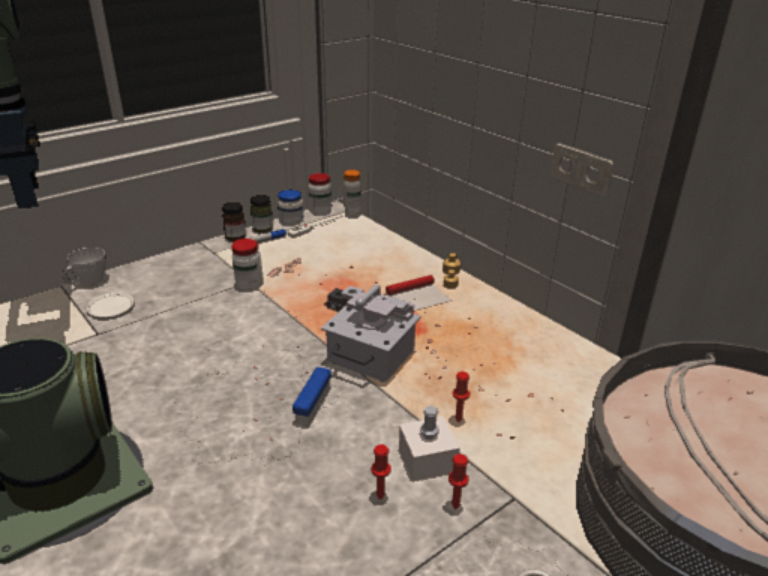

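View pics/b.png

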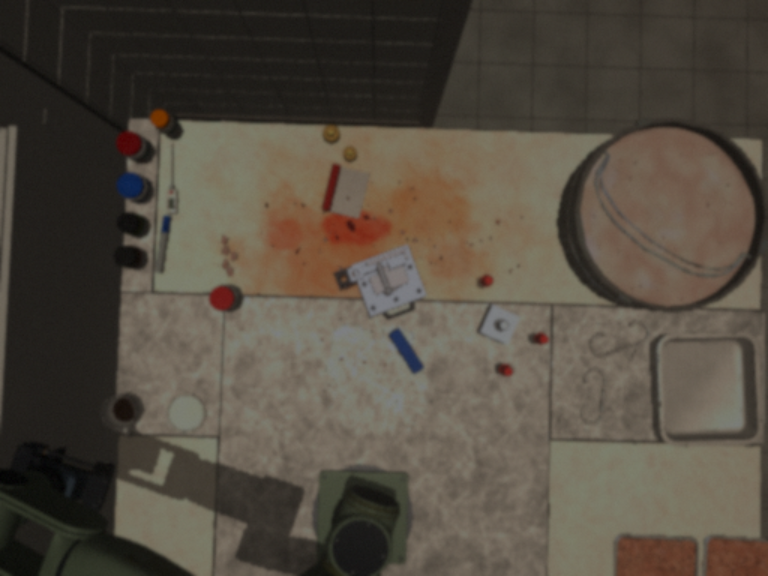

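The scene picture shows the mould at (372,330) and the white stand with the steel pin at (430,425). Three red look-alikes surround the stand at (381,470), (458,480) and (461,395). In the top view the mould is at (388,280) with its dark strike block to the left at (345,278), giving a yaw of about 17°. The pin is at (502,324).

```bash
python3 - <<'E'
from h import *
for c in ["top","scene"]:
    P=np.load(c+".npz")["P"]
    x,y,z=P[...,0],P[...,1],P[...,2]
    m=(abs(x-530)<110)&(abs(y+40)<110)&(abs(z-80)<7)
    q=P[m][:,:2].astype(np.float32)
    # keep main blob
    print(c,m.sum(),cv2.minAreaRect(q),q.mean(0), np.median(P[m][:,2]))
    m=(abs(x-455)<60)&(abs(y+290)<60)&(abs(z-50)<6)
    print("stand",m.sum(),cv2.minAreaRect(P[m][:,:2].astype(np.float32)))
    m=(abs(x-455)<50)&(abs(y+290)<40)&(z>88)&(z<110)
    print("pin",m.sum(),P[m].mean(0),P[m].max(0),P[m].min(0))
E
```

```text
top 895 ((536.6854248046875, -25.873313903808594), (123.84272766113281, 177.33071899414062), 22.240018844604492) [532.1176   -43.493317] 79.77424845618101
stand 327 ((452.67236328125, -300.2068176269531), (71.27082061767578, 69.8795166015625), 66.86988830566406)
pin 33 [ 452.49415097 -300.21889552  100.17423284] [ 462.592463   -291.4444423   107.48740672] [ 442.65327801 -308.38165113   94.01000055]
scene 1110 ((531.1759033203125, -29.7314453125), (123.97090911865234, 179.0590057373047), 24.70401382446289) [526.5723   -52.816395] 79.40767959485206
stand 645 ((449.7622985839844, -300.3133850097656), (74.14786529541016, 71.29984283447266), 67.11195373535156)
pin 72 [ 447.24630963 -302.8282658    97.35568657] [ 457.16389341 -292.33875519  102.58084409] [ 438.87975773 -310.32702346   88.14373   ]
```

Request:
move_arm:
  plan:
    - {"z":-20,"rz":0.15}
    - {"z":-20,"rz":0.15}
    - {"z":-20,"rz":0.15}
    - {"z":-20,"rz":0.15}
    - {"rz":0.15}
    - {"rz":0.15}
    - {"rz":0.15}
    - {"rz":0.15}
    - {"rz":0.15}
    - {"rz":0.15}
  grip: 0

```text
schema error: expected keys x, y, z, rx, ry, rz
```

```bash
cat >> h.py <<'E'
import json
from scipy.spatial.transform import Rotation as Ro
def rows(tgt,yaw,n,start=None):
    """straight rows from the present (or given (pos,R)) pose to tgt, tool down at yaw; rounded"""
    s=state()
    p,R=start or (np.array(s["ee_pos"]),Ro.from_euler("xyz",s["ee_rot"],degrees=True))
    p0=p;G=Ro.from_euler("xyz",[180,0,yaw],degrees=True);tot=(R.inv()*G).as_rotvec();out=[]
    print("turn",tot.round(3),"dist",np.linalg.norm(tgt-p0).round(1))
    R0=R
    for k in range(1,n+1):
        goal=p0+(np.array(tgt)-p0)*k/n; d=R.inv().apply(goal-p).round(1)
        Rk=R0*Ro.from_rotvec(tot*k/n); r=(R.inv()*Rk).as_rotvec().round(3)
        out.append(dict(x=d[0],y=d[1],z=d[2],rx=r[0],ry=r[1],rz=r[2]))
        p=p+R.apply(d);R=R*Ro.from_rotvec(r)
    for i in range(0,n,10):print(json.dumps([{k:float(v)+0 for k,v in o.items()} for o in out[i:i+10]]))
    return p,R
E
python3 - <<'E'
from h import *
rows(np.array([510,-30,300.]),22,17)
E
```

```text
turn [ 0.    -0.     2.483] dist 687.8
[{"x": -29.4, "y": -27.4, "z": -5.1, "rx": 0.0, "ry": 0.0, "rz": 0.146}, {"x": -33.0, "y": -22.8, "z": -5.0, "rx": 0.0, "ry": 0.0, "rz": 0.146}, {"x": -36.0, "y": -17.8, "z": -5.1, "rx": 0.0, "ry": 0.0, "rz": 0.146}, {"x": -38.2, "y": -12.3, "z": -5.0, "rx": 0.0, "ry": 0.0, "rz": 0.146}, {"x": -39.6, "y": -6.7, "z": -5.1, "rx": 0.0, "ry": 0.0, "rz": 0.146}, {"x": -40.1, "y": -0.8, "z": -5.1, "rx": 0.0, "ry": 0.0, "rz": 0.146}, {"x": -39.8, "y": 5.0, "z": -5.0, "rx": 0.0, "ry": 0.0, "rz": 0.146}, {"x": -38.7, "y": 10.7, "z": -5.1, "rx": 0.0, "ry": 0.0, "rz": 0.146}, {"x": -36.7, "y": 16.3, "z": -5.1, "rx": 0.0, "ry": 0.0, "rz": 0.146}, {"x": -33.9, "y": 21.4, "z": -5.0, "rx": 0.0, "ry": 0.0, "rz": 0.146}]
[{"x": -30.5, "y": 26.2, "z": -5.1, "rx": 0.0, "ry": 0.0, "rz": 0.147}, {"x": -26.3, "y": 30.3, "z": -5.0, "rx": 0.0, "ry": 0.0, "rz": 0.146}, {"x": -21.6, "y": 33.8, "z": -5.1, "rx": 0.0, "ry": 0.0, "rz": 0.146}, {"x": -16.5, "y": 36.7, "z": -5.1, "rx": 0.0, "ry": 0.0, "rz": 0.146}, {"x": -10.9, "y": 38.6, "z": -5.0, "rx": 0.0, "ry": 0.0, "rz": 0.146}, {"x": -5.2, "y": 39.8, "z": -5.1, "rx": 0.0, "ry": 0.0, "rz": 0.146}, {"x": 0.6, "y": 40.1, "z": -5.1, "rx": 0.0, "ry": 0.0, "rz": 0.146}]
```

Request:
move_arm:
  plan:
    - {"x":-29,"y":-27,"z":-5,"rx":0,"ry":0,"rz":0.146}
    - {"x":-33,"y":-23,"z":-5,"rx":0,"ry":0,"rz":0.146}
    - {"x":-36,"y":-18,"z":-5,"rx":0,"ry":0,"rz":0.146}
    - {"x":-38,"y":-12,"z":-5,"rx":0,"ry":0,"rz":0.146}
    - {"x":-40,"y":-7,"z":-5,"rx":0,"ry":0,"rz":0.146}
    - {"x":-40,"y":-1,"z":-5,"rx":0,"ry":0,"rz":0.146}
    - {"x":-40,"y":5,"z":-5,"rx":0,"ry":0,"rz":0.146}
    - {"x":-39,"y":11,"z":-5,"rx":0,"ry":0,"rz":0.146}
    - {"x":-37,"y":16,"z":-5,"rx":0,"ry":0,"rz":0.146}
    - {"x":-34,"y":21,"z":-5,"rx":0,"ry":0,"rz":0.146}
  grip: 0

```text
time_s: 2.2
ee_pos: [364.0, 207.9, 264.4]
ee_rot: [180.0, -0.0, 80.3]
force: [0.8, 0.3, -0.7]
gripper_width: 14.3
gripper_force: 0.0
```

Request:
move_arm:
  plan:
    - {"x":-30,"y":26,"z":-5,"rx":0,"ry":0,"rz":0.146}
    - {"x":-26,"y":30,"z":-5,"rx":0,"ry":0,"rz":0.146}
    - {"x":-22,"y":34,"z":-5,"rx":0,"ry":0,"rz":0.146}
    - {"x":-16,"y":37,"z":-5,"rx":0,"ry":0,"rz":0.146}
    - {"x":-11,"y":39,"z":-5,"rx":0,"ry":0,"rz":0.146}
    - {"x":-5,"y":40,"z":-5,"rx":0,"ry":0,"rz":0.146}
    - {"x":0,"y":40,"z":-5,"rx":0,"ry":0,"rz":0.146}
    - {"x":0,"y":0,"z":0,"rx":0,"ry":0,"rz":0}
    - {"x":0,"y":0,"z":0,"rx":0,"ry":0,"rz":0}

```text
time_s: 3.1
ee_pos: [509.5, -30.9, 298.6]
ee_rot: [-179.9, 0.0, 22.0]
force: [-0.4, 0.6, -0.2]
gripper_width: 0.4
gripper_force: 0.0
```

```bash
python3 - <<'E'
from h import *
s=state();print(s["time_s"],s["ee_pos"],s["ee_rot"],s["qpos"].round(1))
f=grab_frame("wrist");P=cloud(f);np.savez("w1.npz",P=P,img=f["img"])
print("cam",(-cv2.Rodrigues(np.array(f["rvec"],float))[0].T@np.array(f["tvec"],float).reshape(3)).round())
for l,z in [("mould",0),("strike_mid",88),("plunger_pad",118),("keeper_bar",128),("keeper_eye",102)]:
    for a in landmark_of("wrist",l)[:2]:
        print(l,round(a["p"],2),np.round(a["point"]),w(f,a["point"],z=z).round(1))
x,y,z=P[...,0],P[...,1],P[...,2]
m=(abs(x-530)<110)&(abs(y+40)<110)&(abs(z-80)<4)
print("deck",m.sum(),cv2.minAreaRect(P[m][:,:2].astype(np.float32)))
cv2.imwrite("pics/c.png",cv2.resize(f["img"],(800,600))[:,:,::-1])
E
```

```text
3.1 [509.46866398 -30.94872309 298.59597582] [-1.79938662e+02  3.39480096e-02  2.20165600e+01] [-4.8 10.  88.9  0.  81.2 63.2]
cam [585.  -0. 469.]
mould 0.82 [276. 143.] [[543.1 -41.2   0. ]]
strike_mid 0.89 [206. 121.] [[543.5  60.7  88. ]]
plunger_pad 0.7 [282. 157.] [[540.8 -45.  118. ]]
keeper_bar 0.87 [273. 158.] [[536.3 -34.2 128. ]]
keeper_eye 0.93 [230. 120.] [[557.1  31.9 102. ]]
deck 4767 ((534.584716796875, -24.38402557373047), (123.76805114746094, 176.86856079101562), 21.951465606689453)
```

View pics/c.png

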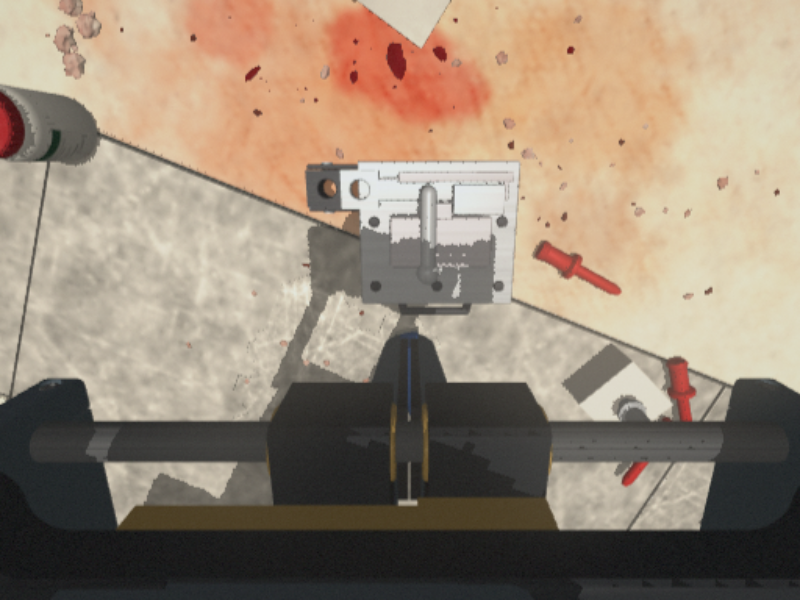

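The wrist view shows the mould at about (440,235), the eye at (359,188), and the strike block's hole partly visible at (327,188). Next I measure both.

```bash
python3 - <<'E'
from h import *
f=grab_frame("wrist");P=cloud(f)
cv2.imwrite("pics/d.png",cv2.resize(f["img"][95:200,185:345],(800,525),interpolation=cv2.INTER_NEAREST)[:,:,::-1])
print(f["fx"],f["cx"],f["cy"])
O=np.array([542.2,-43.3]);t=np.radians(21.95);A=np.array([[np.cos(t),np.sin(t)],[-np.sin(t),np.cos(t)]])
for n,z,u0,v0 in [("hole",88,209.3,120.3),("eye",102,230,120.5)]:
    zz=P[112:130,int(u0)-10:int(u0)+11,2]; print(n);print(zz.round(0).astype(int)[::2])
for (u,v,z) in [(209.3,120.3,88),(230,120.5,102)]:
    q=w(f,[u,v],z=z)[0]; print(q.round(1),(A@(q[:2]-O)).round(1))
E
```

```text
286.7596715235586 261.4447199277622 194.13310192142825
hole
[[ 88  89  88  90  88  89  87  87  90  87  89  86  88  90  88  88  87  88
   88  88 104]
 [ 89  88  88  89  87  88  88  88  89  88  88  89  89  89  87  89  88  89
   87  89 101]
 [ 89  87  87  89  88  89  88  87  83  75  65   1   1   0   0  88  88  88
   88  88 103]
 [ 88  88  88  89  88  89  86  78  71  61  -1   0   0  -1   0  -1  88  87
   87  88 102]
 [ 89  88  88  88  88  88  84  73  67  -2   0   0   1  -1   0  -1   0  86
   88  87 102]
 [ 89  89  89  88  86  87  84  76  70  64   1  -1  -1   1   2   1   0  86
   91  88 101]
 [ 88  88  88  88  88  89  88  84  77  71  65   1   2   0  -1   0   0  89
   90  88 102]
 [ 88  87  88  88  89  88  88  88  87  83  80  76  74  71  74  87  87  87
   89  89  89]
 [ 88  88  87  89  89  89  88  87  89  89  89  88  87  87  88  89  88  88
   88  87  88]]
eye
[[102 102 103 102 102 102 102 102 101 101 102 101 102 102 101 102 103 103
  102 103 102]
 [102 102 102 103 102 102 102 104 103 101 102 102 102 102 101 101 101 102
  103 103 103]
 [102 102 103 102 101 103 102 101  97  -1  79  80  79  80 102 101 102 102
  103 102 101]
 [102 102 103 101 103 102  99   0  -1   1  81  81  81  79  79  81 102 102
  101 104 102]
 [101 103 103 103 102 101   1   1   0   1  80  80  80  80  81  79  80 101
  103 101 470]
 [102 103 102 101 102 101  -1   0   0   0  79  80  80  79  81  81  80 100
  102 102 102]
 [101 102 103 103 103 101  99   0  -1   1  79  80  79  80  82  81  81 101
  103 102 102]
 [103 103 102 102 103 102 102 101  95   2  77  81  80  81  82 100 103 102
  102 103 102]
 [102 101 102 103 102 103 102 102 102 102 103 100 102 102 101 102 102 103
  102 102 103]]
[544.9  58.6  88. ] [40.6 93.5]
[555.8  32.6 102. ] [41.  65.3]
```

View pics/d.png

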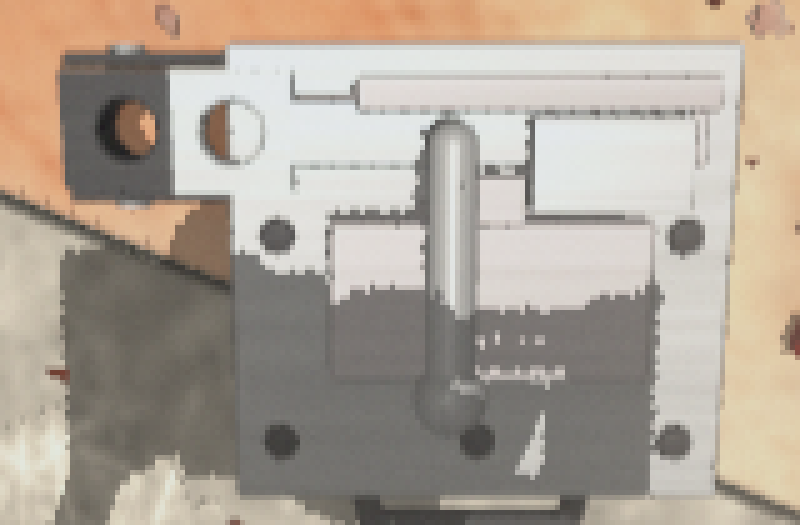

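```bash
cat >> h.py <<'E'
O=np.array([542.2,-43.3]);T=np.radians(21.95);A=np.array([[np.cos(T),np.sin(T)],[-np.sin(T),np.cos(T)]])
def mw(x,y): return O+A.T@np.array([x,y])   # mould xy -> world
E
python3 - <<'E'
from h import *
f=grab_frame("wrist")
for n,u,v,z in [("hole",210.4,120.5,88),("eye",231.3,121.1,102),("pad c",283.3,154.8,118),("bar",275.2,150,134),("ball",275.5,175.5,128),("deck",0,0,80)]:
    q=w(f,[u,v],z=z)[0]; print(n,q.round(1),(A@(q[:2]-O)).round(1))
P=cloud(f)
x,y,z=P[...,0],P[...,1],P[...,2]
L=(P[...,:2]-O)@A.T
m=(abs(z-118)<1.5)&(abs(L[...,0])<30)&(abs(L[...,1])<50); q=L[m];print("pad",np.percentile(q,[1,99],axis=0))
m=(z>131)&(abs(L[...,0])<40)&(abs(L[...,1])<50); q=L[m];print("bar",np.percentile(q,[1,50,99],axis=0))
m=(abs(z-80)<3)&(abs(L[...,0])<75)&(abs(L[...,1])<80); q=L[m];print("deck",np.percentile(q,[.5,99.5],axis=0))
print("go");rows(np.r_[mw(0,-19),150],21.95,5)
E
```

```text
hole [545.3  57.1  88. ] [40.4 91.9]
eye [555.9  30.7 102. ] [40.3 63.5]
pad c [543.5 -43.9 118. ] [ 0.9 -1. ]
bar [546.9 -30.8 134. ] [9.1 9.8]
ball [517.8 -43.8 128. ] [-22.9   8.6]
deck [581.5 333.7  80. ] [177.4 335. ]
pad [[-19.54161781 -38.88449577]
 [ 27.34190334  38.74545024]]
bar [[-26.57463402 -48.35871963]
 [  0.15546083  12.44277569]
 [ 12.95219927  49.21420776]]
deck [[-61.08255713 -67.30990325]
 [ 61.12222415  67.55639016]]
go
turn [-0.    -0.     0.003] dist 157.4
[{"x": 5.1, "y": 8.8, "z": 29.8, "rx": 0.0, "ry": 0.0, "rz": 0.001}, {"x": 5.0, "y": 8.7, "z": 29.8, "rx": 0.0, "ry": 0.0, "rz": 0.0}, {"x": 5.1, "y": 8.8, "z": 29.8, "rx": 0.0, "ry": 0.0, "rz": 0.001}, {"x": 5.1, "y": 8.7, "z": 29.9, "rx": 0.0, "ry": 0.0, "rz": 0.0}, {"x": 5.1, "y": 8.8, "z": 29.8, "rx": 0.0, "ry": 0.0, "rz": 0.001}]
```

Request:
move_arm:
  plan:
    - {"x":4.5,"y":9,"z":30,"rx":0,"ry":0,"rz":0}
    - {"x":4.5,"y":9,"z":30,"rx":0,"ry":0,"rz":0}
    - {"x":4.5,"y":9,"z":30,"rx":0,"ry":0,"rz":0}
    - {"x":4.5,"y":8.5,"z":30,"rx":0,"ry":0,"rz":0}
    - {"x":4.5,"y":8.5,"z":29,"rx":0,"ry":0,"rz":0}
    - {"x":0,"y":0,"z":15,"rx":0,"ry":0,"rz":0}
    - {"x":0,"y":0,"z":12,"rx":0,"ry":0,"rz":0}
    - {"x":0,"y":0,"z":5,"rx":0,"ry":0,"rz":0}
    - {"x":0,"y":0,"z":2,"rx":0,"ry":0,"rz":0}
    - {"x":0,"y":0,"z":2,"rx":0,"ry":0,"rz":0}

```text
time_s: 4.5
ee_pos: [546.8, -62.7, 115.1]
ee_rot: [180.0, -0.0, 22.1]
force: [-4.2, 0.2, 5.5]
gripper_width: 0.4
gripper_force: 2.8
```

Request:
move_arm:
  plan:
    - {"x":0,"y":0,"z":4,"rx":0,"ry":0,"rz":0}
    - {"x":0,"y":0,"z":4,"rx":0,"ry":0,"rz":0}
    - {"x":0,"y":0,"z":4,"rx":0,"ry":0,"rz":0}
    - {"x":0,"y":0,"z":3,"rx":0,"ry":0,"rz":0}
    - {"x":0,"y":0,"z":1,"rx":0,"ry":0,"rz":0}
    - {"x":0,"y":0,"z":0,"rx":0,"ry":0,"rz":0}

```text
time_s: 5.1
ee_pos: [547.0, -62.7, 100.5]
ee_rot: [180.0, -0.1, 22.1]
force: [-5.5, 0.5, 12.3]
gripper_width: 0.3
gripper_force: 6.0
```

```bash
python3 - <<'E'
from h import *
s=state();p=s["ee_pos"];print(p,(A@(p[:2]-O)).round(1),s["force"],s["torque"])
E
```

```text
[546.98973277 -62.69391463 100.48738287] [ -2.8 -19.8] [-5.5393622   0.50363613 12.32360192] [0.11272707 1.13567272 0.04886221]
```

Request:
move_arm:
  plan:
    - {"x":0,"y":0,"z":1.5,"rx":0,"ry":0,"rz":0}
    - {"x":0,"y":0,"z":1,"rx":0,"ry":0,"rz":0}
    - {"x":0,"y":-2,"z":0,"rx":0,"ry":0,"rz":0}
    - {"x":0,"y":-3,"z":0,"rx":0,"ry":0,"rz":0}
    - {"x":0,"y":-3,"z":0,"rx":0,"ry":0,"rz":0}
    - {"x":0,"y":-3,"z":0,"rx":0,"ry":0,"rz":0}
    - {"x":0,"y":0,"z":0,"rx":0,"ry":0,"rz":0}

```text
time_s: 5.8
ee_pos: [546.8, -54.8, 99.6]
ee_rot: [179.5, -0.5, 22.2]
force: [0.3, -5.5, 12.8]
gripper_width: 0.3
gripper_force: 6.4
```

Request:
move_arm:
  plan:
    - {"x":0,"y":-3,"z":0,"rx":0,"ry":0,"rz":0}
    - {"x":0,"y":-3,"z":0,"rx":0,"ry":0,"rz":0}
    - {"x":0,"y":-3,"z":0,"rx":0,"ry":0,"rz":0}
    - {"x":0,"y":0,"z":0,"rx":0,"ry":0,"rz":0}

```text
time_s: 6.2
ee_pos: [544.4, -46.7, 99.9]
ee_rot: [179.4, -0.6, 22.2]
force: [2.2, -7.5, 13.3]
gripper_width: 0.3
gripper_force: 6.8
```

```bash
python3 - <<'E'
from h import *
s=state();p=s["ee_pos"];print(p,(A@(p[:2]-O)).round(1),s["force"],A@s["force"][:2],s["torque"])
E
```

```text
[544.44251182 -46.74919024  99.88313579] [ 0.8 -4. ] [ 2.23363277 -7.47834488 13.30514502] [-0.72366772 -7.77116867] [-1.34107974 -0.06511598  0.07262455]
```

Request:
move_arm:
  plan:
    - {"x":0,"y":-2,"z":1,"rx":0,"ry":0,"rz":0}
    - {"x":0,"y":-3,"z":0,"rx":0,"ry":0,"rz":0}
    - {"x":0,"y":-3,"z":0,"rx":0,"ry":0,"rz":0}
    - {"x":0,"y":-3,"z":0,"rx":0,"ry":0,"rz":0}
    - {"x":0,"y":0,"z":0,"rx":0,"ry":0,"rz":0}

```text
time_s: 6.7
ee_pos: [540.9, -36.5, 99.2]
ee_rot: [179.4, -0.7, 22.2]
force: [2.2, -7.3, 13.5]
gripper_width: 0.3
gripper_force: 7.1
```

```bash
python3 - <<'E'
from h import *
s=state();p=s["ee_pos"];print(p,(A@(p[:2]-O)).round(1),s["force"],A@s["force"][:2],s["torque"])
f=grab_frame("wrist")
cv2.imwrite("pics/e.png",cv2.resize(f["img"],(768,576))[:,:,::-1])
for a in landmark_of("wrist","keeper_eye")[:2]:
  q=w(f,a["point"],z=102)[0];print(a,(A@(q[:2]-O)).round(1))
E
```

```text
[540.87431192 -36.51926602  99.15763309] [1.3 6.8] [ 2.23267618 -7.30833234 13.54531803] [-0.66100473 -7.61312271] [-1.37427432 -0.22231737  0.11101623]
{'point': [141.9, 182.6], 'p': 0.72} [39.7 79.7]
{'point': [277.0, 240.0], 'p': 0.42} [ 1.8 -2.5]
```

View pics/e.png

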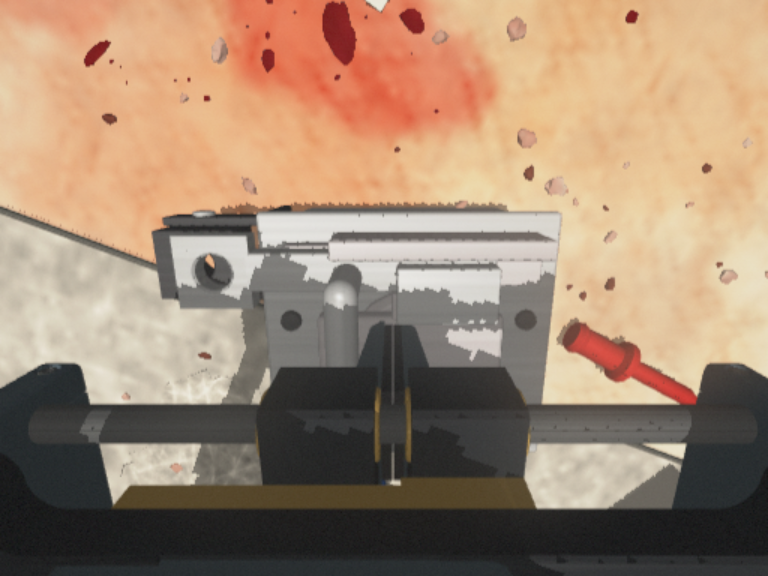

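The picture shows the eye at (213,270) with the hole coming into line beneath it, and the tongue starting over the wing. The slide is about 18 mm and needs about 12 mm more.

Request:
move_arm:
  plan:
    - {"x":0,"y":-3,"z":0,"rx":0,"ry":0,"rz":0}
    - {"x":0,"y":-3,"z":0,"rx":0,"ry":0,"rz":0}
    - {"x":0,"y":-3,"z":0,"rx":0,"ry":0,"rz":0}
    - {"x":0,"y":-2,"z":0,"rx":0,"ry":0,"rz":0}
    - {"x":0,"y":0,"z":0,"rx":0,"ry":0,"rz":0}

```text
time_s: 7.3
ee_pos: [536.9, -26.3, 99.1]
ee_rot: [179.4, -0.7, 22.2]
force: [2.4, -6.9, 14.5]
gripper_width: 0.6
gripper_force: 7.1
```

```bash
python3 - <<'E'
from h import *
s=state();p=s["ee_pos"];print(p,(A@(p[:2]-O)).round(1),s["force"],A@s["force"][:2])
f=grab_frame("wrist")
cv2.imwrite("pics/f.png",cv2.resize(f["img"][130:240,50:210],(800,550),interpolation=cv2.INTER_NEAREST)[:,:,::-1])
for a in landmark_of("wrist","keeper_eye")[:1]:
  q=w(f,a["point"],z=102)[0];print(a,(A@(q[:2]-O)).round(1))
E
```

```text
[536.8637009  -26.2890599   99.11394834] [ 1.4 17.8] [ 2.38944378 -6.92267111 14.54624664] [-0.37144201 -7.31401721]
{'point': [139.5, 181.9], 'p': 0.61} [40.3 92.1]
```

View pics/f.png

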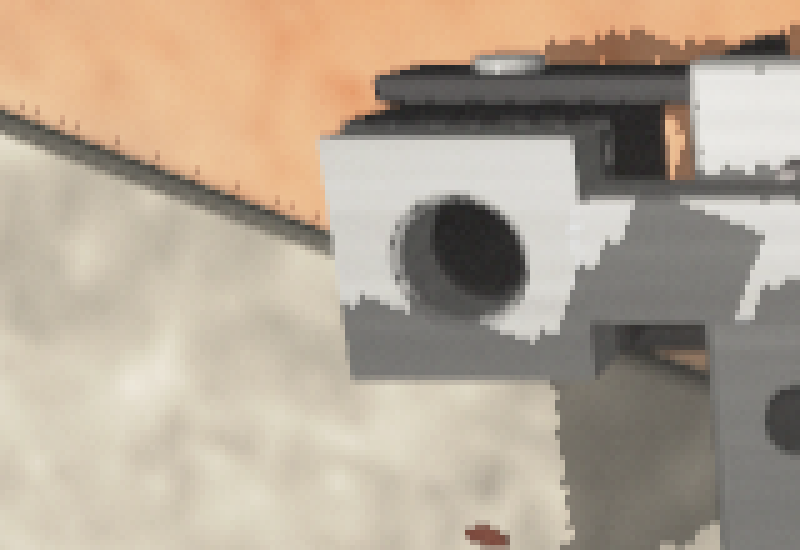

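The eye's ellipse spans columns 392–527 and rows 195–318, so its centre is at frame pixel (141.9,181.3). The strike hole shows through it, shifted by parallax.

```bash
python3 - <<'E'
from h import *
f=grab_frame("wrist")
for u,v,z in [(141.9,181.3,102)]:
  q=w(f,[u,v],z=z)[0];print((A@(q[:2]-O)).round(1))
print(w(f,[[141.9,181.3]],z=102))
P=cloud(f);print(P[170:194:2,126:160:1,2].round().astype(int))
m=masks_of("wrist","keeper")
E
```

```text
[40.6 90.6]
[[546.0073378   55.96373838 102.        ]]
[[103 102 102 102 102 102 102 103 102 101 102 102 103 102  83  81  79 101
  101 102 103 102 103 102 102 100 102 101 102 103 102 102 103 102]
 [102 103 102 103 102 102 102 101 101  98  95  94  85  85  81  79  78  76
   75  71  71  69  67 101 103 103 102 101 102 101 102 103 102 102]
 [103 101 103 102 102 101 101  99  96  94  92  88  83  83  81  79  77  77
   75  72  71  71  68  66  65 101 103 102 102 101 103 102 102 102]
 [102 102 102 101 101 100  99  96  96  93  87  86  84  83  81  81  79  76
   75  74  73  71  70  68  68  66  65 102 101 101 102 102 102 102]
 [101 103 103 102 101 100  97  96  94  94  88  87  85  85  82  81  79  78
   77  76  74  74  72  71  68  68  66  67 102 102 101 101 102 101]
 [103 102 102 102 101  98  97  96  96  94  93  87  86  85  83  82  80  80
   79  78  77  75  74  73  72  71  71  68  67 103 102 103 101 102]
 [102 102 101 102 101  98  98  97  96  94  93  88  87  86  84  84  82  82
   80  80  79  78  76  75  75  74  73  73  72 101 102 103 102 102]
 [102 101 102 101 100 102  99  97  97  95  95  92  89  88  88  87  84  85
   83  83  82  81  80  79  78  79  77  75  77 101 103 101 102 102]
 [103 102 103 102 101 101 101  99  97  97  96  95  93  93  88  88  87  86
   86  85  84  83  82  82  83  82  82  83  82 102 102 101 102 104]
 [102 102 102 102 103 102 100 101  99 100  98  97  96  95  94  93  92  88
   87  89  88  87  87  86  86  87  87  89 103 102 271 103 103 102]
 [102 102 103 102 101 102 101 102 101 100  99  99  98  97  97  96  96  94
   94  94  93  93  92  93  93  93  95 100 101 101 102 102 103 103]
 [103 103 101 271 101 103 101 102 101 101 102 102 101 100  99  98  99  98
   98  98  98  98  97  99 101 101 102 102 103 101 102 103 102 102]]
```

Request:
move_arm:
  plan:
    - {"x":0,"y":-1,"z":0,"rx":0,"ry":0,"rz":0}
    - {"x":0,"y":0,"z":0,"rx":0,"ry":0,"rz":0}
    - {"x":0,"y":3,"z":0,"rx":0,"ry":0,"rz":0}
    - {"x":0,"y":3,"z":0,"rx":0,"ry":0,"rz":0}
    - {"x":0,"y":1,"z":-4,"rx":0,"ry":0,"rz":0}
    - {"x":0,"y":0,"z":-5,"rx":0,"ry":0,"rz":0}
    - {"x":0,"y":0,"z":-15,"rx":0,"ry":0,"rz":0}
    - {"x":0,"y":0,"z":-35,"rx":0,"ry":0,"rz":0}
    - {"x":0,"y":10,"z":-45,"rx":0,"ry":0,"rz":0}
    - {"x":-10,"y":10,"z":-45,"rx":0,"ry":0,"rz":0}

```text
time_s: 8.5
ee_pos: [532.4, -51.8, 245.3]
ee_rot: [180.0, -0.1, 22.1]
force: [1.3, -0.0, 1.2]
gripper_width: 0.6
gripper_force: 0.0
```

Request:
move_arm:
  plan:
    - {"x":0,"y":0,"z":-30,"rx":0,"ry":0,"rz":0}
    - {"x":0,"y":0,"z":0,"rx":0,"ry":0,"rz":0}
    - {"x":0,"y":0,"z":0,"rx":0,"ry":0,"rz":0}

```text
time_s: 8.8
ee_pos: [531.9, -51.9, 274.2]
ee_rot: [179.9, -0.1, 22.0]
force: [0.4, 0.3, -1.2]
gripper_width: 0.9
gripper_force: 0.0
```

```bash
python3 - <<'E'
from h import *
s=state();print(s["time_s"],s["ee_pos"],s["ee_rot"],s["force"])
f=grab_frame("wrist");P=cloud(f);z=P[...,2];L=(P[...,:2]-O)@A.T
m=(abs(L[...,0])<15)&(L[...,1]>-36)&(L[...,1]<15)&(z>90); print("pad z",np.median(z[m]))
print(landmark_of("wrist","keeper_eye")[:1])
a=landmark_of("wrist","keeper_eye")[0]["point"];u0,v0=map(int,a)
print((A@(w(f,a,z=102)[0][:2]-O)).round(1));print(u0,v0)
cv2.imwrite("pics/g.png",cv2.resize(f["img"][v0-25:v0+85,u0-35:u0+125],(800,550),interpolation=cv2.INTER_NEAREST)[:,:,::-1])
rows(np.array([451.,-300.5,180]),22,8)
E
```

```text
8.8 [531.8582491  -51.93455708 274.17737049] [ 1.79931776e+02 -1.16347006e-01  2.20465184e+01] [ 0.4397596   0.26350107 -1.18400036]
pad z 387.30483927232484
[{'point': [177.7, 133.1], 'p': 0.78}]
[40.8 94.9]
177 133
turn [-0.001  0.002  0.001] dist 277.1
[{"x": -20.9, "y": 25.1, "z": 11.5, "rx": 0.0, "ry": 0.0, "rz": 0.0}, {"x": -20.9, "y": 25.1, "z": 11.5, "rx": 0.0, "ry": 0.001, "rz": 0.0}, {"x": -21.0, "y": 25.1, "z": 11.5, "rx": -0.001, "ry": 0.0, "rz": 0.0}, {"x": -20.9, "y": 25.1, "z": 11.5, "rx": 0.0, "ry": 0.0, "rz": 0.001}, {"x": -20.9, "y": 25.1, "z": 11.5, "rx": 0.0, "ry": 0.001, "rz": 0.0}, {"x": -20.9, "y": 25.1, "z": 11.5, "rx": 0.0, "ry": 0.0, "rz": 0.0}, {"x": -20.9, "y": 25.1, "z": 11.5, "rx": 0.0, "ry": 0.0, "rz": 0.0}, {"x": -20.9, "y": 25.1, "z": 11.5, "rx": 0.0, "ry": 0.0, "rz": 0.0}]
```

View pics/g.png

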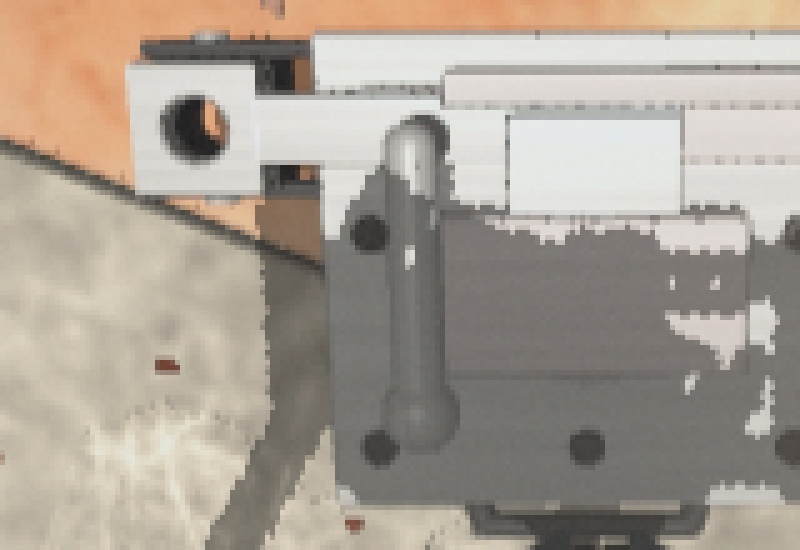

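The eye is centred at crop (195,127), which is frame (181,133.4), and the tongue covers the wing. The network's eye point is about 3 px off. Next I go to the stand.

```bash
python3 - <<'E'
from h import *
f=grab_frame("wrist");P=cloud(f);L=(P[...,:2]-O)@A.T
print("eye",(A@(w(f,[181,133.4],z=102)[0][:2]-O)).round(1))
print("pad z",P[150:185,142+95:142+120,2].astype(int)[::8,::4], L[165,250])
print(P[125:143:2,172:192,2].round().astype(int))
rows(np.array([380.,-330,250]),22,8)
E
```

```text
eye [39.1 91.5]
pad z [[100 101 112 112 111 110 111]
 [102 102 102 101 101 103 101]
 [100 102 101 101 101 101 102]
 [101 102 101 102 103 101 102]
 [102 101 101 100 101 102 101]] [ 1.86267968 11.36852216]
[[102 102 103 103 102 101 100 102 102 101 101 101 102 102 102 103 103 102
  102 102]
 [102 103 102 102 103 102  95  85  81  74  70  62 103 103 104 101 102 101
  103 102]
 [102 103 101 101  98  92  84  81  74  71  63   0  -1   1 101 101 103 103
  103 102]
 [104 101 103  99  94  87  84  79  74  70  67   0   0   0   1 101 103 102
  101 101]
 [104 102 101 100  97  88  84  81  77  72  70  64  -1   2  -1   2 103 102
  102 102]
 [103 101 101 101  98  95  87  86  82  77  75  69  67  64   0   0 103 103
  102 101]
 [102 102 102 103 102 102  97  95  87  86  84  83  78  78 101 102 102 103
  101 102]
 [103 102 103 102 102 102 102 101 103 101  99 101 101 101 103 102 101 102
  102 103]
 [102 103 102 102 102 102 103 102 102 102 102 102 102 102 101 102 102 103
  103 102]]
turn [-0.001  0.003  0.001] dist 317.4
[{"x": -30.6, "y": 25.2, "z": 2.8, "rx": 0.0, "ry": 0.0, "rz": 0.0}, {"x": -30.5, "y": 25.1, "z": 2.8, "rx": 0.0, "ry": 0.001, "rz": 0.0}, {"x": -30.6, "y": 25.2, "z": 2.7, "rx": -0.001, "ry": 0.0, "rz": 0.0}, {"x": -30.5, "y": 25.1, "z": 2.8, "rx": 0.0, "ry": 0.0, "rz": 0.001}, {"x": -30.5, "y": 25.2, "z": 2.7, "rx": 0.0, "ry": 0.001, "rz": 0.0}, {"x": -30.6, "y": 25.2, "z": 2.8, "rx": 0.0, "ry": 0.0, "rz": 0.0}, {"x": -30.5, "y": 25.2, "z": 2.7, "rx": 0.0, "ry": 0.0, "rz": 0.0}, {"x": -30.5, "y": 25.2, "z": 2.8, "rx": 0.0, "ry": 0.001, "rz": 0.0}]
```

Pad at z 102, so it is trapped. The eye is at y 91.5 against the hole at about 91.9, so they line up.

Request:
move_arm:
  plan:
    - {"x":-30,"y":25,"z":3,"rx":0,"ry":0,"rz":0}
    - {"x":-30,"y":25,"z":3,"rx":0,"ry":0,"rz":0}
    - {"x":-30,"y":25,"z":3,"rx":0,"ry":0,"rz":0}
    - {"x":-30,"y":25,"z":3,"rx":0,"ry":0,"rz":0}
    - {"x":-30,"y":25,"z":3,"rx":0,"ry":0,"rz":0}
    - {"x":-30,"y":25,"z":3,"rx":0,"ry":0,"rz":0}
    - {"x":-30,"y":25,"z":3,"rx":0,"ry":0,"rz":0}
    - {"x":-30,"y":25,"z":3,"rx":0,"ry":0,"rz":0}
    - {"x":0,"y":0,"z":0,"rx":0,"ry":0,"rz":0}
    - {"x":0,"y":0,"z":0,"rx":0,"ry":0,"rz":0}
  grip: 0.5

```text
time_s: 10.0
ee_pos: [383.8, -327.3, 248.3]
ee_rot: [-179.9, 0.0, 21.9]
force: [0.2, -0.3, -0.1]
gripper_width: 45.7
gripper_force: 0.0
```

```bash
python3 - <<'E'
from h import *
s=state();print(s["time_s"],s["ee_pos"],s["ee_rot"],s["gripper_width"])
f=grab_frame("wrist");P=cloud(f);x,y,z=P[...,0],P[...,1],P[...,2]
cv2.imwrite("pics/h.png",f["img"][:,:,::-1])
m=(np.hypot(x-452,y+300)<60)&(abs(z-50)<3);print("stand",m.sum(),cv2.minAreaRect(P[m][:,:2].astype(np.float32)))
m=(np.hypot(x-452,y+300)<28)&(z>96);q=P[m];print("bead top",m.sum(),q.mean(0),cv2.minEnclosingCircle(q[:,:2].astype(np.float32)))
m=(np.hypot(x-452,y+300)<28)&(abs(z-65)<1.5);q=P[m];print("flange",m.sum(),cv2.minEnclosingCircle(q[:,:2].astype(np.float32)) if len(q) else 0)
E
```

```text
10.0 [ 383.75655482 -327.34504821  248.31192943] [-1.79860026e+02  2.70041671e-02  2.19378946e+01] 45.699834001540175
stand 2850 ((450.36236572265625, -298.74249267578125), (69.2490005493164, 70.06901550292969), 67.04784393310547)
bead top 1141 [ 456.63655041 -297.56854754  331.37781566] ((448.8772277832031, -299.7630920410156), 11.389997482299805)
flange 72 ((449.1053771972656, -299.24273681640625), 13.754541397094727)
```

View pics/h.png

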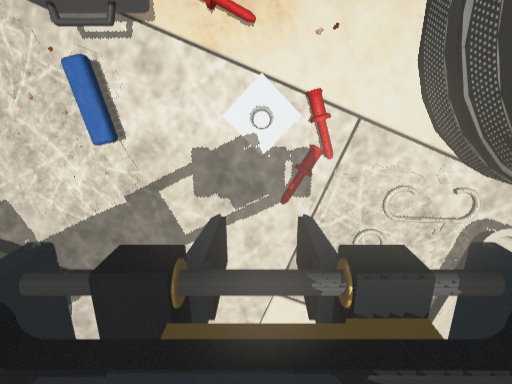

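The picture shows the steel pin at (262,117) in the white stand. The red look-alikes are clear of the finger line.

Request:
move_arm:
  plan:
    - {"x":24,"y":-0.5,"z":20,"rx":0,"ry":0,"rz":0}
    - {"x":24,"y":-0.5,"z":20,"rx":0,"ry":0,"rz":0}
    - {"x":23,"y":-0.5,"z":20,"rx":0,"ry":0,"rz":0}
    - {"x":0,"y":0,"z":30,"rx":0,"ry":0,"rz":0}
    - {"x":0,"y":0,"z":30,"rx":0,"ry":0,"rz":0}
    - {"x":0,"y":0,"z":30,"rx":0,"ry":0,"rz":0}
    - {"x":0,"y":0,"z":20,"rx":0,"ry":0,"rz":0}
    - {"x":0,"y":0,"z":8,"rx":0,"ry":0,"rz":0}
    - {"x":0,"y":0,"z":0,"rx":0,"ry":0,"rz":0}

```text
time_s: 10.95
ee_pos: [449.6, -297.9, 70.6]
ee_rot: [-179.9, 0.1, 22.1]
force: [-1.0, -0.3, 0.8]
gripper_width: 45.8
gripper_force: 0.0
```

Request:
move_arm:
  plan:
    - {"x":-0.8,"y":1.3,"z":2.5,"rx":0,"ry":0,"rz":0}
    - {"x":0,"y":0,"z":0,"rx":0,"ry":0,"rz":0}

```text
time_s: 11.15
ee_pos: [450.0, -301.1, 69.9]
ee_rot: [179.9, -0.1, 22.1]
force: [0.5, -0.8, -0.4]
gripper_width: 45.9
gripper_force: 0.0
```

Request:
move_arm:
  plan:
    - {"x":0,"y":0,"z":0,"rx":0,"ry":0,"rz":0}
    - {"x":0,"y":0,"z":0,"rx":0,"ry":0,"rz":0}
    - {"x":0,"y":0,"z":0,"rx":0,"ry":0,"rz":0}
    - {"x":0,"y":0,"z":0,"rx":0,"ry":0,"rz":0}
    - {"x":0,"y":0,"z":0,"rx":0,"ry":0,"rz":0}
    - {"x":0,"y":0,"z":0,"rx":0,"ry":0,"rz":0}
  grip: 0
  squeeze: 30

```text
time_s: 11.75
ee_pos: [449.4, -300.9, 69.2]
ee_rot: [180.0, -0.0, 22.0]
force: [-0.4, -1.2, 1.7]
gripper_width: 18.3
gripper_force: 30.0
```

Request:
move_arm:
  plan:
    - {"x":0,"y":0,"z":-10,"rx":0,"ry":0,"rz":0}
    - {"x":0,"y":0,"z":-20,"rx":0,"ry":0,"rz":0}
    - {"x":0,"y":0,"z":-30,"rx":0,"ry":0,"rz":0}
    - {"x":0,"y":0,"z":-35,"rx":0,"ry":0,"rz":0}
    - {"x":0,"y":0,"z":-35,"rx":0,"ry":0,"rz":0}
    - {"x":0,"y":0,"z":-30,"rx":0,"ry":0,"rz":0}
    - {"x":0,"y":0,"z":0,"rx":0,"ry":0,"rz":0}

```text
time_s: 12.45
ee_pos: [451.2, -302.1, 233.8]
ee_rot: [179.5, -0.3, 22.0]
force: [-0.1, -0.5, -1.1]
gripper_width: 18.6
gripper_force: 30.0
```

```bash
python3 - <<'E'
from h import *
s=state();print(s["ee_pos"],s["gripper_width"],s["gripper_force"])
for c in["scene","top"]:
    f=grab_frame(c);P=cloud(f);p=s["ee_pos"]
    m=(np.hypot(P[...,0]-p[0],P[...,1]-p[1])<25)&(P[...,2]<p[2]-5)&(P[...,2]>p[2]-70);q=P[m];print(c,m.sum())
    if m.sum()>10:
        for a in range(0,70,10):
            k=abs(q[:,2]-(p[2]-a))<5
            if k.sum(): print(-a,k.sum(),q[k].mean(0).round(1),q[k][:,2].min())
rows(np.r_[545.1,56.5,229.],21.95,10)
E
```

```text
[ 451.20755186 -302.12146616  233.78768877] 18.582215088760243 29.999798404751346
scene 126
-10 28 [ 442.8 -307.6  226.2] 221.57668960966564
-20 18 [ 447.6 -306.1  212.9] 209.4498809309438
-30 21 [ 447.7 -304.7  203.9] 199.41585567449476
-40 23 [ 448.7 -305.3  194.3] 189.65705429907177
-50 22 [ 449.  -305.1  184.1] 179.23759585324763
-60 14 [ 450.8 -303.9  174.7] 169.51038755594087
top 0
turn [ 0.    -0.     0.002] dist 369.8
[{"x": 22.3, "y": -29.5, "z": 0.0, "rx": 0.0, "ry": 0.0, "rz": 0.0}, {"x": 22.3, "y": -29.5, "z": 0.0, "rx": 0.0, "ry": 0.0, "rz": 0.0}, {"x": 22.3, "y": -29.5, "z": 0.0, "rx": 0.0, "ry": 0.0, "rz": 0.001}, {"x": 22.3, "y": -29.5, "z": 0.0, "rx": 0.0, "ry": 0.0, "rz": 0.0}, {"x": 22.3, "y": -29.5, "z": 0.0, "rx": 0.0, "ry": 0.0, "rz": 0.0}, {"x": 22.3, "y": -29.5, "z": 0.0, "rx": 0.0, "ry": 0.0, "rz": 0.0}, {"x": 22.3, "y": -29.5, "z": 0.0, "rx": 0.0, "ry": 0.0, "rz": 0.0}, {"x": 22.3, "y": -29.5, "z": 0.0, "rx": 0.0, "ry": 0.0, "rz": 0.0}, {"x": 22.3, "y": -29.6, "z": 0.0, "rx": 0.0, "ry": 0.0, "rz": 0.001}, {"x": 22.2, "y": -29.5, "z": 0.0, "rx": 0.0, "ry": 0.0, "rz": 0.0}]
```

Request:
move_arm:
  plan:
    - {"x":22,"y":-29.5,"z":0,"rx":0,"ry":0,"rz":0}
    - {"x":22,"y":-29.5,"z":0,"rx":0,"ry":0,"rz":0}
    - {"x":22,"y":-29.5,"z":0,"rx":0,"ry":0,"rz":0}
    - {"x":22,"y":-29.5,"z":0,"rx":0,"ry":0,"rz":0}
    - {"x":22,"y":-29.5,"z":0,"rx":0,"ry":0,"rz":0}
    - {"x":22,"y":-29.5,"z":0,"rx":0,"ry":0,"rz":0}
    - {"x":22,"y":-29.5,"z":0,"rx":0,"ry":0,"rz":0}
    - {"x":22,"y":-29.5,"z":0,"rx":0,"ry":0,"rz":0}
    - {"x":22,"y":-29.5,"z":0,"rx":0,"ry":0,"rz":0}
    - {"x":22,"y":-29.5,"z":0,"rx":0,"ry":0,"rz":0}

```text
time_s: 13.55
ee_pos: [541.3, 56.6, 226.6]
ee_rot: [-179.9, 0.3, 22.1]
force: [0.9, -0.8, -1.8]
gripper_width: 18.4
gripper_force: 30.0
```

Request:
move_arm:
  plan:
    - {"x":0,"y":0,"z":20,"rx":0,"ry":0,"rz":0}
    - {"x":0,"y":0,"z":15,"rx":0,"ry":0,"rz":0}
    - {"x":0,"y":0,"z":0,"rx":0,"ry":0,"rz":0}
    - {"x":0,"y":0,"z":0,"rx":0,"ry":0,"rz":0}
    - {"x":0,"y":0,"z":0,"rx":0,"ry":0,"rz":0}

```text
time_s: 14.05
ee_pos: [542.6, 55.0, 194.2]
ee_rot: [180.0, -0.0, 22.0]
force: [-0.1, 0.1, -1.4]
gripper_width: 18.3
gripper_force: 30.0
```

```bash
cat > tip.py <<'E'
from h import *
s=state();p=s["ee_pos"];print(s["time_s"],p,s["ee_rot"],s["gripper_width"],s["force"], "mould",(A@(p[:2]-O)).round(1))
f=grab_frame("scene");P=cloud(f)
m=(np.hypot(P[...,0]-p[0],P[...,1]-p[1])<22)&(P[...,2]<p[2]-12)&(P[...,2]>p[2]-70)&(P[...,2]>106)
v,u=np.nonzero(m)
g=P[m]
# axis per row: midpoint of silhouette columns, on the plane facing the camera through the TCP
for r in sorted(set(v)):
    c=u[v==r]; zz=g[v==r][:,2].mean()
    k=f["z_map"][r,c].mean()+5
    q=w(f,[(c.min()+c.max())/2,r],d=k)[0]
    print(r,c.min(),c.max(),q.round(1),"rel",(q-p).round(1))
for l in["pin","keeper_eye"]:
  print(l,[(a["p"],a["point"]) for a in landmark_of("scene",l)[:4]])
E
python3 tip.py
python3 -c "
from h import *
rows(np.r_[545.1,56.5,190.],21.95,1)"
```

```text
14.05 [542.62439954  54.9954406  194.17259172] [ 1.79999686e+02 -1.85520713e-02  2.20188925e+01] 18.334643549093038 [-0.08804468  0.12109257 -1.35801644] mould [37.1 91. ]
168 223 227 [542.1  55.5 175.5] rel [ -0.5   0.5 -18.7]
169 223 227 [541.3  54.5 173.1] rel [ -1.4  -0.5 -21. ]
170 223 227 [542.1  55.7 169.3] rel [ -0.6   0.7 -24.9]
171 223 227 [541.5  55.1 166.6] rel [ -1.1   0.1 -27.5]
172 224 227 [541.7  53.1 164.3] rel [ -0.9  -1.9 -29.9]
173 224 227 [543.1  55.1 159.9] rel [  0.5   0.1 -34.3]
174 224 227 [543.2  55.4 156.7] rel [  0.5   0.4 -37.5]
175 224 227 [541.6  53.3 155. ] rel [ -1.   -1.7 -39.2]
176 224 227 [541.3  53.  152.1] rel [ -1.3  -2.  -42.1]
177 224 227 [542.4  54.6 147.8] rel [ -0.2  -0.3 -46.3]
178 224 227 [542.3  54.6 144.8] rel [ -0.3  -0.4 -49.4]
179 224 227 [541.9  54.1 142. ] rel [ -0.8  -0.9 -52.2]
180 224 227 [543.8  57.  136.9] rel [  1.2   2.  -57.3]
181 224 227 [541.7  54.  135.8] rel [ -0.9  -1.  -58.4]
182 225 226 [542.8  55.7 131.4] rel [  0.1   0.7 -62.7]
183 225 226 [543.   56.2 127.9] rel [  0.4   1.2 -66.2]
pin [(0.76, [269.9, 341.6]), (0.62, [300.9, 271.5]), (0.61, [312.7, 337.0]), (0.52, [222.7, 180.4])]
keeper_eye [(0.64, [225.9, 189.8]), (0.25, [226.4, 195.1])]
turn [ 0.    -0.001  0.001] dist 5.4
[{"x": 2.7, "y": -0.5, "z": 4.6, "rx": 0.0, "ry": -0.001, "rz": 0.001}]
```

Request:
move_arm:
  plan:
    - {"x":2.7,"y":-0.6,"z":0,"rx":0,"ry":0,"rz":0}
    - {"x":0,"y":0,"z":12,"rx":0,"ry":0,"rz":0}
    - {"x":0,"y":0,"z":12,"rx":0,"ry":0,"rz":0}
    - {"x":0,"y":0,"z":4,"rx":0,"ry":0,"rz":0}
    - {"x":0,"y":0,"z":4,"rx":0,"ry":0,"rz":0}
    - {"x":0,"y":0,"z":0,"rx":0,"ry":0,"rz":0}

```text
time_s: 14.8
ee_pos: [544.3, 56.8, 161.1]
ee_rot: [-180.0, 0.1, 22.0]
force: [0.9, -0.5, -0.6]
gripper_width: 18.5
gripper_force: 30.0
```

Request:
move_arm:
  plan:
    - {"x":0,"y":0,"z":3,"rx":0,"ry":0,"rz":0}
    - {"x":0,"y":0,"z":3,"rx":0,"ry":0,"rz":0}
    - {"x":0,"y":0,"z":3,"rx":0,"ry":0,"rz":0}
    - {"x":0,"y":0,"z":2,"rx":0,"ry":0,"rz":0}
    - {"x":0,"y":0,"z":0,"rx":0,"ry":0,"rz":0}

```text
time_s: 15.3
ee_pos: [544.5, 56.8, 150.6]
ee_rot: [-180.0, 0.0, 22.0]
force: [-0.4, 0.5, -1.5]
gripper_width: 18.5
gripper_force: 30.0
```

Request:
move_arm:
  plan:
    - {"x":0,"y":0,"z":3,"rx":0,"ry":0,"rz":0}
    - {"x":0,"y":0,"z":3,"rx":0,"ry":0,"rz":0}
    - {"x":0,"y":0,"z":3,"rx":0,"ry":0,"rz":0}
    - {"x":0,"y":0,"z":0,"rx":0,"ry":0,"rz":0}

```text
time_s: 15.7
ee_pos: [544.4, 56.7, 141.4]
ee_rot: [-180.0, 0.1, 22.0]
force: [0.5, 0.7, -1.1]
gripper_width: 18.6
gripper_force: 30.0
```

Past the block top with no resistance, so the pin is in the hole. Tip is at about z 77, with 30 mm to go.

Request:
move_arm:
  plan:
    - {"x":0,"y":0,"z":5,"rx":0,"ry":0,"rz":0}
    - {"x":0,"y":0,"z":5,"rx":0,"ry":0,"rz":0}
    - {"x":0,"y":0,"z":5,"rx":0,"ry":0,"rz":0}
    - {"x":0,"y":0,"z":5,"rx":0,"ry":0,"rz":0}
    - {"x":0,"y":0,"z":3,"rx":0,"ry":0,"rz":0}
    - {"x":0,"y":0,"z":0,"rx":0,"ry":0,"rz":0}

```text
time_s: 16.3
ee_pos: [544.4, 56.7, 118.3]
ee_rot: [-180.0, 0.1, 22.0]
force: [0.2, -0.7, -1.5]
gripper_width: 18.7
gripper_force: 30.0
```

Request:
move_arm:
  plan:
    - {"x":0,"y":0,"z":3,"rx":0,"ry":0,"rz":0}
    - {"x":0,"y":0,"z":2,"rx":0,"ry":0,"rz":0}
    - {"x":0,"y":0,"z":1.5,"rx":0,"ry":0,"rz":0}
    - {"x":0,"y":0,"z":0,"rx":0,"ry":0,"rz":0}

```text
time_s: 16.7
ee_pos: [544.7, 56.8, 112.3]
ee_rot: [-180.0, 0.0, 22.1]
force: [0.3, 0.1, -2.1]
gripper_width: 18.5
gripper_force: 30.0
```

Request:
move_arm:
  plan:
    - {"x":0,"y":0,"z":1,"rx":0,"ry":0,"rz":0}
    - {"x":0,"y":0,"z":0.5,"rx":0,"ry":0,"rz":0}
    - {"x":0,"y":0,"z":0,"rx":0,"ry":0,"rz":0}

```text
time_s: 17.0
ee_pos: [545.2, 56.9, 111.5]
ee_rot: [180.0, -0.1, 22.0]
force: [0.4, 0.1, 2.2]
gripper_width: 18.8
gripper_force: 30.0
```

Request:
move_arm:
  plan:
    - {"x":0,"y":0,"z":0.5,"rx":0,"ry":0,"rz":0}
    - {"x":0,"y":0,"z":0,"rx":0,"ry":0,"rz":0}

```text
time_s: 17.2
ee_pos: [545.5, 57.1, 111.2]
ee_rot: [180.0, -0.1, 22.0]
force: [1.2, 0.9, 5.2]
gripper_width: 18.7
gripper_force: 30.0
```

Request:
move_arm:
  plan:
    - {"x":0,"y":0,"z":0,"rx":0,"ry":0,"rz":0}
    - {"x":0,"y":0,"z":0,"rx":0,"ry":0,"rz":0}
    - {"x":0,"y":0,"z":0,"rx":0,"ry":0,"rz":0}
    - {"x":0,"y":0,"z":0,"rx":0,"ry":0,"rz":0}
  grip: 0.42

```text
time_s: 17.6
ee_pos: [544.3, 56.7, 110.0]
ee_rot: [-180.0, 0.1, 22.0]
force: [0.4, 0.3, -0.2]
gripper_width: 38.2
gripper_force: 0.0
```

Request:
move_arm:
  plan:
    - {"x":0,"y":0,"z":-5,"rx":0,"ry":0,"rz":0}
    - {"x":0,"y":0,"z":-20,"rx":0,"ry":0,"rz":0}
    - {"x":0,"y":0,"z":-30,"rx":0,"ry":0,"rz":0}
    - {"x":0,"y":0,"z":-40,"rx":0,"ry":0,"rz":0}
    - {"x":-30,"y":0,"z":-40,"rx":0,"ry":0,"rz":0}
    - {"x":-40,"y":0,"z":0,"rx":0,"ry":0,"rz":0}
    - {"x":0,"y":0,"z":0,"rx":0,"ry":0,"rz":0}
    - {"x":0,"y":0,"z":0,"rx":0,"ry":0,"rz":0}

```text
time_s: 18.4
ee_pos: [479.5, 30.4, 246.0]
ee_rot: [180.0, -0.1, 22.0]
force: [-0.3, -0.4, -0.4]
gripper_width: 38.2
gripper_force: 0.0
```

```bash
python3 - <<'E'
from h import *
f=grab_frame("wrist");P=cloud(f);L=(P[...,:2]-O)@A.T;z=P[...,2]
m=(np.hypot(L[...,0]-40,L[...,1]-92)<20)
for a,b in [(135,160),(104,112)]:
    k=m&(z>a)&(z<b);print(a,k.sum(),L[k].mean(0),np.median(z[k]))
k=(abs(L[...,0])<15)&(abs(L[...,1])<28)&(z<125);print("pad",np.median(z[k]))
s=grab_frame("scene")["img"][150:250,170:310]
cv2.imwrite("pics/i.png",np.hstack([cv2.resize(f["img"],(400,300)),cv2.resize(s,(400,300))])[:,:,::-1])
E
```

```text
135 418 [40.23123182 92.62079305] 142.81928041899278
104 140 [43.6972437  92.37024742] 107.78875709324606
pad 102.14570757793918
```

View pics/i.png

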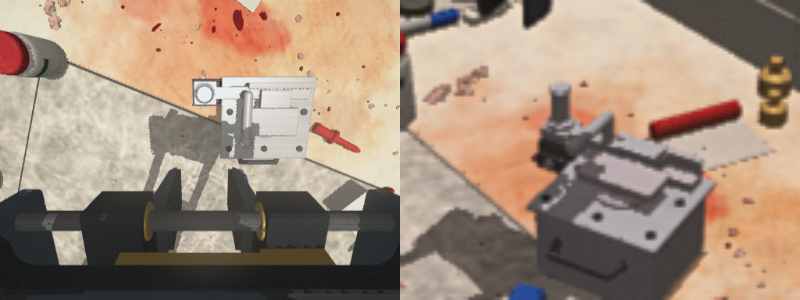

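The pin stands upright in the eye at (204,92) in the left view. Its top is at z 143 and its flange top at 107.8, against about 107 for seated, so the flange rests on the keeper. The pad is at 102 and nothing else was moved.

```bash
python3 -c "
from workcell import *
print(job_done())"
```

```text
the job is handed in; nothing more can be done
None
```

I handed the job in at about 18.5 s: the pad is held down at z 102 by the keeper, the steel pin is seated with its flange on the keeper, and the gripper is clear; no verdict was returned.

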